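# Run the bar nut onto the label roll holder

### The arm

A 6-joint arm with a two-finger parallel gripper is mounted at the origin on a cart in front of the work surface, level with it; the furniture and walls round the work are solid. World frame = base frame: x ahead of the robot, y to its left, z up, the work surface at z = 0. Lengths are in mm, angles in rad, forces in N, time in s.
With the tool pointing down it reaches from about 350 to 975 mm from the base axis. Payload 17.4 kg.
Tool frame: the origin (TCP) lies between the finger pads; the fingertips stand 8 mm ahead of it and the grasp point (between the pads) lies 11 mm behind it (manip.tip_reach is the y of the fingertips in the tool frame, in mm); y points along the fingers, z is the direction in which the jaws open and shut, and the axes are right-handed (so a half turn about y gives the same grasp; the last joint's range is limited). The gripper opens to 85 mm and grips with 20 to 120 N. Pads are 22 mm wide; open, the fingers measure 114 mm over their backs; the gripper's body (76 mm by 85 mm) begins 54 mm behind the grasp point. The pads swing forward as they close: fully open they stand 13 mm farther back than shut.
Start: joints at [-1.229, 0.116, 1.442, -0, 1.584, -0.038], TCP at [250.237, -626.908, 239.303] pointing down, gripper open.
Joint ranges: [-2.83, 2.83], [-0.83, 2.19], [0.07, 2.5], [-1.14, 4.28], [0.01, 3], [-2.97, 2.97]. Speed limits (rad/s): [1.89, 1.89, 2.22, 3.14, 3.14, 3.14].

### API

Orientations are given as a unit quaternion [w, x, y, z].
In Python, from workcell import manip gives the robot as it stands. The module is installed in compiled form; this text tells all that it offers.
- The arm moves only by the tool play_rows, never from a script. Its argument "moves" is a list that holds one entry, the list of rows, each a list of 7 numbers: the gripper's target within -1 to 1 (shut at 1, half-way at 0, fully open at -1), then the shift along the tool's x, y, z scaled (see below), then the turn, a rotation vector about the tool's x, y, z scaled (see below). In form: [[[fingers, dx, dy, dz, rx, ry, rz], ...]]. A call has exactly 5 rows; each row is the pose to reach, as a shift and turn from the pose measured when the call began, along the tool's axes at that moment, turning the shorter way round; what a row does not reach only later rows make up. The controller multiplies each number of a shift by 100 cm and each number of a turn by 360 degrees. A row lasts 1/12 s, in which the tool goes at most 41.7 mm and 7.16 degrees, less where a joint would pass 70% of its speed; a pose out of reach is approached as far as the arm can. A call with a number of a shift or a turn outside -1 to 1 is refused whole. A call with a gripper value outside its range is refused whole. The fingers move at their own pace and stop on an object; "grip_force" is the grip in N (left out, the last holds). Time passes only in rows, so rows that repeat a pose let the fingers close, or fill a call up. It gives the time, the measured TCP pose, the force and the opening at its end, in the units of the state.
- manip.read_state(): the state, without advancing time (a new reading comes with each control period).
- manip.camera(name): name is "scene" or "top" or "wrist"; returns a dict with "color" (420x560x3 uint8, red, green, blue), "fx", "fy", "cx", "cy" (pixels), "k1" (the pictures are not rectified: a ray, as slopes to the right and down, at radius r is drawn at 1 + k1 r^2 times it, then the intrinsics apply), "world_from_camera" (4x4, takes a point from camera to world coordinates). Camera axes: x right, y up, looking along -z (the intrinsics and any distortion apply to the point x, -y, -z); pixel columns grow to the right and rows downward; lengths in mm; the calibration is good to about 2 mm. A picture is of the moment at which its call begins. There is no depth.
- manip.close_job(): hands the job in, once; it reports no verdict.
Trained networks look in a picture, given as the dict that the camera call returned (one of the last four; its "shot" number tells which), for a name from the list of things; names that differ only in an ending like _2 or _b are one class to them, and where a whole thing is asked for, a point or a joint stands for the part that bears it (a point fixed in the world has none). Each returns a list of dicts, best first, with "conf" (0 to 1); they miss things now and then, are a little off and sometimes report something else, mostly with a low value. They report only what shows in the picture. A call takes as long as a camera call. They do not tell look-alikes from the thing itself.
- manip.look_for(picture, name): "xy" ([column, row] in pixels, amid what is visible of it).
- manip.cut_out(picture, name): "pixels" (420x560 bool, what is visible of it) and "xy" ([column, row] in pixels, amid what is visible of it).
- manip.place_of(picture, name): "xy" ([column, row] in pixels: a listed point, or the origin of a listed thing).
The state is a dict: "time": time; "joints": joint angles; "dq": joint speeds; "joint_torque": joint torques, N m; "tool_pos": TCP position; "tool_rot": TCP orientation; "wrist_force": force on the tool from outside, world axes, zero at the start; "wrist_torque": the same for the moment, N m; "opening": finger opening in mm.
Only numpy, scipy, OpenCV 4.12 (cv2) and the standard library are available. Lean on these libraries where they do the work, as an engineer would, in place of code of your own. Each camera call takes 0.05 s, during which the arm holds its last target. There are 200 camera calls.

### The job

The orange bar nut only sits loosely on the end of the label holder's threaded spindle, not on its thread. Without lifting it off, turn it backward (anticlockwise seen from above) until you feel it drop into the start of the thread, then turn it forward (clockwise) until it has pressed the sprung metal plate all the way down onto the label roll, and let go of it. Turn gently: when the nut stops do not force it, for the spindle sits in a rubber bush that tears; and leave the things around it where they are.

Things in the scene. Friction and masses are not known exactly. Their poses are not given: they have to be found in the camera images.
- holder: label roll holder, fixed to the table: grey round foot (128 mm across, 12 mm high) with a white label roll (100 mm across, its top 74 mm over the table) and an upright steel spindle through its middle. Origin: on the spindle's axis, at the table top; z up. Its yaw tells nothing about where the thread starts.
- bar_nut: orange bar nut, 140 g: round closed skirt (60 mm across, flange 68 mm, 59 mm high), on top a bar grip 56 mm long (own x), 14 mm thick (own y), 28 mm high (59 to 87 mm over the origin). Origin: on its axis at the skirt's underside, z up; 98 mm over the table at the start, 88 to 90 mm once dropped into the thread, 80 mm when home. It stays where it is left.
- nut_grip (a point): centre of the bar grip, 73 mm over the nut's origin, axes as the nut's. From the start, 0.3 to 1.2 rad anticlockwise (amount hidden) let the nut fall 8 to 10 mm into the thread, by its own weight or a light push: a hand holding it up keeps it from dropping. 0.25 rad further back is a solid stop; so is one within 1 rad clockwise if it has not dropped.
- pressure_plate (a joint): sprung aluminium pressure plate (76 mm across, 6 mm thick) on the spindle between roll and nut: its travel downward in m. 0 = at rest, 6 mm above the roll, top face 86 mm over the table; 0.006 = down on the roll, a hard stop. Its spring pushes up with 2.4 N at 0 and 6 N at 0.006; about 0.1 N m turns the nut against it.
- tape_roll: loose tan tape roll lying flat, 96 mm across, 45 mm high; origin at the centre of its underside; bystander
- marker: loose black and white marker pen, 135 mm long (along its y), 16 mm thick; origin at the centre of its underside; bystander
- sheets: loose small stack of white label sheets, 80 x 104 x 10 mm; origin at the centre of its underside; bystander
- plate_top (a point): centre of the pressure plate's top face, on the spindle axis. The nut's thread is right-hand, 30 mm down per clockwise turn, with 2 mm axial and 1.5 mm sideways play; after the drop 2 to 2.5 rad clockwise bring the nut home, so the bar must be let go and taken again.
- thread (a joint): twist (rad) of the threaded spindle in its rubber bush in the foot, positive anticlockwise; 0 when unloaded. It is a torsion spring of 3 N m per rad: running the nut on twists it by under 0.05, pushing the nut against a stop twists it further; over 0.15 either way (0.45 N m) tears the bush. Springs back when let go; tells nothing about where the thread starts.
There are look-alikes about, which are no part of the job. Of the things that look like the bar_nut, the largest one is meant.

How it is judged (in metres and radians):
On the way, in this order (a step that is already met when the one before it is completed fails the run):
1. the nut has dropped into the start of the thread (z of bar_nut in the frame of holder below 0.0915 m and horizontal distance between bar_nut and holder below 0.004 m), for 0.1 s.
2. the nut has pressed the plate down onto the roll (value of joint pressure_plate above 0.005 m), for 0.1 s.
At the end, for the whole second after the job is handed in: the nut, upright on the spindle's axis (4 mm, 0.08 rad) and at rest, holds the pressure plate down on the roll: travel over 5 of its 6 mm (value of joint pressure_plate above 0.005 m and horizontal distance between bar_nut and holder below 0.004 m and angle between bar_nut's own z axis and vertical below 0.08 rad and linear speed of bar_nut below 0.02 m/s); the robot touches nothing.
It fails at once if the nut lifted off the spindle (more than 3.5 mm above where it rested) (z of bar_nut in the frame of holder above 0.1017 m).
It fails at once if the nut forced: the spindle twisted in its bush by more than 0.15 rad (0.45 N m) (value of joint thread above 0.15 rad or value of joint thread below -0.15 rad).
It fails at once if the nut forced: pressed on the plate with more than 20 N (contact force between bar_nut and pressure_plate above 20 N).
It fails at once if the tape roll, marker or label sheets moved by more than 20 mm (distance of any of tape_roll, marker, sheets from where it was at the start of the episode above 0.02 m).
It also fails if it takes over 70 s, if anything falls off the work surface, if the arm or the gripper's body presses on something with over 40 N, if the wrist force passes 120 N, or if a joint passes its speed limit or range.

## Working session

There is one attempt and no reset: what is moved stays moved. The work goes in short steps, Python scripts to look and compute and a tool call to move; the robot and the scene stay as the last step left them, time stands still between calls to the robot, and variables do not carry over. Pictures are saved under pics/ and viewed, about 8 in all and at most 12, crops included, and the job is handed in when it is done.

Besides the shell and the picture viewer there is one more tool, called after ">>>" by a JSON object that holds its "api" and its "payload", one argument or row to a line. play_rows: Moves the arm, as the interface text tells. Its arguments: {"type":"object","properties":{"moves":{"type":"array"},"grip_force":{"type":"number"}},"required":["moves"]}

```bash
mkdir -p pics
cat > h.py <<'E'
import numpy as np, cv2
from scipy.spatial.transform import Rotation as R
from workcell import manip
def ray(p,uv):
    d=np.array([(uv[0]-p["cx"])/p["fx"],(uv[1]-p["cy"])/p["fy"]]); s=d.copy()
    for _ in range(20): s=d/(1+p["k1"]*(s@s))
    T=np.array(p["world_from_camera"]); v=T[:3,:3]@np.array([s[0],-s[1],-1.])
    return T[:3,3],v/np.linalg.norm(v)
def onz(p,uv,z):
    o,v=ray(p,uv); return o+v*(z-o[2])/v[2]
def proj(p,X):
    T=np.array(p["world_from_camera"]); c=T[:3,:3].T@(np.array(X)-T[:3,3]); s=np.array([c[0],-c[1]])/-c[2]
    s=s*(1+p["k1"]*(s@s)); return np.array([s[0]*p["fx"]+p["cx"],s[1]*p["fy"]+p["cy"]])
def tri(rs):
    A=0;b=0
    for o,v in rs:
        M=np.eye(3)-np.outer(v,v);A=A+M;b=b+M@o
    return np.linalg.solve(A,b)
def save(p,n): cv2.imwrite(f"pics/{n}.png",p["color"][:,:,::-1])
def rot(s): 
    q=s["tool_rot"]; return R.from_quat([q[1],q[2],q[3],q[0]])
E
python3 - <<'E'
from h import *
s=manip.read_state(); print({k:np.round(v,3) for k,v in s.items()}); print(rot(s).as_matrix().round(3), manip.tip_reach)
ps={n:manip.camera(n) for n in("scene","top","wrist")}
for n,p in ps.items():
    save(p,n+"0")
    print(n,p["fx"],np.array(p["world_from_camera"]).round(2).tolist())
    for k in("nut_grip","bar_nut","holder","plate_top"):
        print(k,[(np.round(d["xy"],1).tolist(),round(d["conf"],2)) for d in manip.place_of(p,k)])
    for k in("tape_roll","marker","sheets"): print(k,[(np.round(d["xy"],1).tolist(),round(d["conf"],2), onz(p,d["xy"],0).round(0).tolist()) for d in manip.place_of(p,k)][:2])
cv2.imwrite("pics/both.png",np.hstack([cv2.resize(ps[n]["color"],(400,300))[:,:,::-1] for n in("scene","top")]))
E
```

```text
{'time': np.float64(0.0), 'joints': array([-1.229,  0.116,  1.442, -0.   ,  1.584, -0.038]), 'dq': array([-0.002, -0.001,  0.   ,  0.   ,  0.002,  0.002]), 'joint_torque': array([-4.0000e-03, -7.3202e+01, -6.3250e+01, -0.0000e+00,  6.0000e-03,
       -0.0000e+00]), 'tool_pos': array([ 250.169, -626.721,  238.559]), 'tool_rot': array([ 0.133, -0.134,  0.695, -0.694]), 'wrist_force': array([0.093, 0.404, 0.289]), 'wrist_torque': array([ 0.002, -0.011, -0.007]), 'opening': np.float64(85.193)}
[[-0.929 -0.     0.371]
 [-0.371  0.001 -0.929]
 [-0.    -1.    -0.001]] 8.0
scene 403.43339128879643 [[-0.61, 0.37, -0.7, -37.55], [-0.79, -0.29, 0.54, 642.06], [-0.0, 0.88, 0.47, 522.82], [0.0, 0.0, 0.0, 1.0]]
nut_grip [([344.8, 210.0], 0.83), ([305.6, 186.3], 0.81), ([316.8, 203.8], 0.74), ([344.5, 271.4], 0.36)]
bar_nut [([342.2, 230.6], 0.92), ([303.6, 218.1], 0.8), ([320.6, 222.8], 0.49)]
holder [([304.6, 252.6], 0.59)]
plate_top [([308.5, 222.4], 0.83)]
tape_roll [([242.8, 269.9], 0.83, [582.0, 275.0, 0.0]), ([307.9, 189.2], 0.24, [810.0, -110.0, 0.0])]
marker [([345.4, 274.9], 0.63, [431.0,
[... 172 characters left out ...]
0.02, -0.02, 158.97], [-0.01, 0.11, 0.99, 1154.89], [0.0, 0.0, 0.0, 1.0]]
nut_grip [([371.3, 212.5], 0.92), ([306.2, 215.4], 0.64), ([368.5, 176.2], 0.55), ([314.9, 271.1], 0.28)]
bar_nut [([372.6, 214.8], 0.88), ([363.5, 178.9], 0.81), ([308.2, 215.3], 0.73)]
holder [([301.7, 221.9], 0.61)]
plate_top [([312.5, 215.6], 0.44)]
tape_roll [([238.1, 206.7], 0.8, [580.0, 286.0, 0.0])]
marker [([314.7, 268.4], 0.65, [442.0, 108.0, 0.0])]
sheets [([301.2, 164.1], 0.87, [683.0, 142.0, 0.0])]
wrist 374.4469572140507 [[0.37, 0.89, 0.26, 315.89], [-0.93, 0.36, 0.1, -601.35], [-0.0, -0.28, 0.96, 372.03], [0.0, 0.0, 0.0, 1.0]]
nut_grip []
bar_nut []
holder []
plate_top []
tape_roll []
marker []
sheets []
```

View pics/both.png

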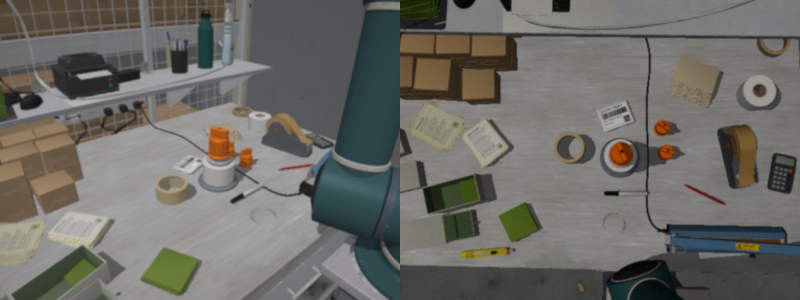

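Run:
```python
from h import *
s=manip.camera("scene");t=manip.camera("top")
def T(a,b):
    X=tri([ray(s,a),ray(t,b)]); return X.round(1).tolist(), (proj(s,X)-a).round(1).tolist()
print("grip",T([305.6,186.3],[306.2,215.4]))
print("origin",T([303.6,218.1],[308.2,215.3]))
print("holder",T([304.6,252.6],[301.7,221.9]))
print("onz holder",onz(s,[304.6,252.6],0).round(1),onz(t,[301.7,221.9],0).round(1))
print("onz grip",onz(s,[305.6,186.3],171).round(1),onz(t,[306.2,215.4],171).round(1))
print("plate",onz(s,[308.5,222.4],86).round(1),onz(t,[312.5,215.6],86).round(1))
a=s["color"][130:310,220:400];b=t["color"][130:310,220:400]
cv2.imwrite("pics/crop.png",np.hstack([cv2.resize(x,(400,400),interpolation=cv2.INTER_CUBIC)[:,:,::-1] for x in(a,b)]))
```

```text
grip ([544.4, 133.0, 172.8], [-0.2, -0.0])
origin ([554.0, 127.2, 90.4], [0.2, 0.0])
holder ([544.4, 136.1, 7.9], [-1.7, -0.2])
onz holder [550.3 125.5   0. ] [547.8 138.8   0. ]
onz grip [547.1 130.2 171. ] [544.8 133.2 171. ]
plate [538.8 126.5  86. ] [553.7 117.6  86. ]
```

View pics/crop.png

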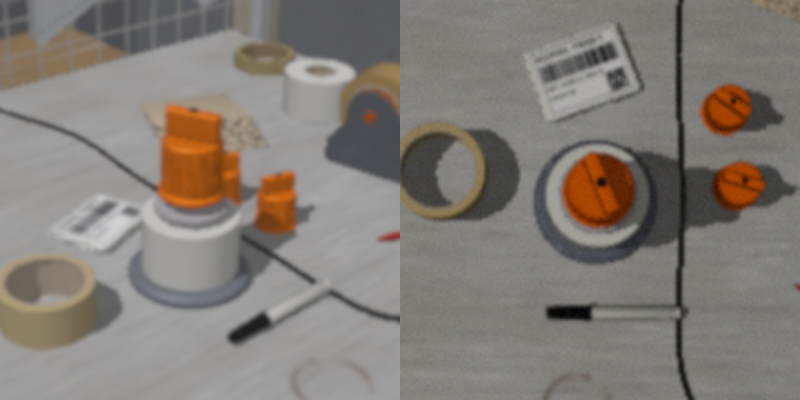

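Scene crop: the big nut stands on the holder at top (306,215) and scene (305,186), in front of two smaller look-alikes to its right. The triangulated grip is (544, 133, 173), which fits the expected 171 height. The bar's yaw is about 0.35 rad. I'm going above it now.

>>> {"api": "play_rows", "payload": {
  "moves": [
    [[-1, 0, -0.07, 0, 0, 0, 0], [-1, -0.035, -0.09, -0.037, 0, 0, 0], [-1, -0.07, -0.1, -0.075, 0, 0, 0], [-1, -0.1, -0.1, -0.11, 0, 0, 0], [-1, -0.13, -0.1, -0.14, 0, 0, 0]]
  ],
  "grip_force": 20
}}

```text
time: 1.72
tool_pos: [304.6, -484.4, 337.6]
tool_rot: [-0.133, 0.133, -0.694, 0.695]
wrist_force: [0.1, -0.2, 1.4]
opening: 85.3
```

>>> {"api": "play_rows", "payload": {
  "moves": [
    [[-1, -0.029, 0, -0.03, 0, 0, 0], [-1, -0.057, 0, -0.06, 0, 0, 0], [-1, -0.085, 0, -0.09, 0, 0, 0], [-1, -0.114, 0, -0.12, 0, 0, 0], [-1, -0.142, 0, -0.15, 0, 0, 0]]
  ]
}}

```text
time: 2.13
tool_pos: [381.2, -290.5, 337.6]
tool_rot: [-0.133, 0.133, -0.694, 0.695]
wrist_force: [-0.0, 0.2, 0.5]
opening: 85.6
```

>>> {"api": "play_rows", "payload": {
  "moves": [
    [[-1, -0.029, 0, -0.03, 0, 0, 0], [-1, -0.057, 0, -0.06, 0, 0, 0], [-1, -0.085, 0, -0.09, 0, 0, 0], [-1, -0.114, 0, -0.12, 0, 0, 0], [-1, -0.142, 0, -0.15, 0, 0, 0]]
  ]
}}

```text
time: 2.55
tool_pos: [457.8, -96.7, 337.7]
tool_rot: [-0.134, 0.132, -0.693, 0.696]
wrist_force: [1.8, -1.2, 0.0]
opening: 85.6
```

>>> {"api": "play_rows", "payload": {
  "moves": [
    [[-1, -0.029, 0, -0.03, 0, 0, 0], [-1, -0.057, 0, -0.06, 0, 0, 0], [-1, -0.085, 0, -0.09, 0, 0, 0], [-1, -0.114, 0, -0.12, 0, 0, 0], [-1, -0.138, 0, -0.148, 0, 0, 0]]
  ]
}}

```text
time: 2.97
tool_pos: [531.8, 94.3, 337.5]
tool_rot: [-0.134, 0.132, -0.693, 0.695]
wrist_force: [0.3, -1.0, 0.1]
opening: 86.0
```

>>> {"api": "play_rows", "payload": {
  "moves": [
    [[-1, -0.02, 0.01, -0.02, 0, 0, 0], [-1, -0.025, 0.03, -0.03, 0, 0, 0], [-1, -0.025, 0.04, -0.031, 0, 0, 0], [-1, -0.025, 0.04, -0.031, 0, 0, 0], [-1, -0.025, 0.04, -0.031, 0, 0, 0]]
  ]
}}

```text
time: 3.38
tool_pos: [543.4, 131.7, 297.6]
tool_rot: [-0.134, 0.132, -0.693, 0.696]
wrist_force: [-0.2, -0.8, -0.0]
opening: 85.4
```

```bash
cat >> h.py <<'E'
def shot():
    s=manip.read_state(); p=manip.camera("wrist"); return s,p
def pick(p,k,near,z,r=40):
    c=[(np.linalg.norm(onz(p,d["xy"],z)[:2]-near),d) for d in manip.place_of(p,k)]
    c=[x for x in c if x[0]<r]; return min(c,key=lambda x:x[0])[1] if c else None
E
python3 - <<'E'
from h import *
s,p=shot(); save(p,"w1"); print(s["tool_pos"].round(1) if hasattr(s["tool_pos"],"round") else s["tool_pos"],np.round(s["joints"],3),rot(s).as_matrix().round(3).tolist())
np.savez("v1.npz",**{k:p[k] for k in("fx","fy","cx","cy","k1","world_from_camera","color")})
for k,z in(("nut_grip",171),("bar_nut",98),("holder",0),("plate_top",86)):
    for d in manip.place_of(p,k): print(k,np.round(d["xy"],1),round(d["conf"],2),onz(p,d["xy"],z).round(1))
E
```

```text
[543.4 131.7 297.6] [ 0.194 -0.147  1.608 -0.003  1.678  1.385] [[-0.929, 0.003, 0.37], [-0.37, -0.003, -0.929], [-0.001, -1.0, 0.003]]
nut_grip [449.  132.2] 0.96 [633.4  44.1 171. ]
nut_grip [290.  196.8] 0.77 [551.9 127.4 171. ]
nut_grip [421.6 205.7] 0.65 [580.6  37.1 171. ]
bar_nut [289.4 182.3] 0.96 [548.2 124.6  98. ]
bar_nut [429.3 129.1] 0.73 [636.5  29.3  98. ]
bar_nut [407.7 194.9] 0.63 [577.1  19.8  98. ]
```

View pics/w1.png

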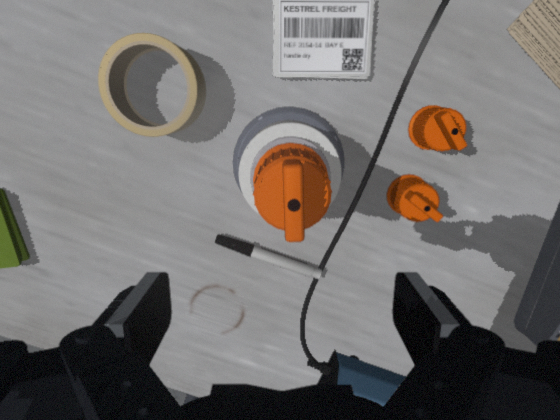

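Wrist view: the large nut is at (291,190). Its bar runs nearly vertically from (292,160) to (295,241), so the jaws are already almost aligned. The marker is at (270,255). I'll zoom in for the bar edges.

Run:
```python
from h import *
p=dict(np.load("v1.npz"));c=p["color"]
cr=cv2.resize(c[140:250,245:340],None,fx=5,fy=5,interpolation=cv2.INTER_CUBIC)[:,:,::-1].copy()
cv2.imwrite("pics/z1.png",cr)
print("dot",onz(p,[293.5,204.5],185).round(1))
for r in (190,200,215,230,238): print(r,c[r,270:318,0].tolist())
```

```text
dot [550.8 124.8 185. ]
190 [190, 190, 191, 190, 192, 189, 188, 190, 191, 192, 188, 190, 183, 158, 180, 192, 196, 199, 200, 194, 194, 195, 191, 193, 190, 187, 188, 185, 184, 184, 165, 145, 121, 102, 114, 119, 119, 116, 118, 118, 118, 120, 120, 119, 115, 118, 119, 116]
200 [186, 190, 191, 188, 189, 189, 189, 189, 190, 189, 186, 190, 185, 163, 168, 187, 193, 198, 190, 153, 102, 70, 52, 47, 47, 50, 57, 79, 140, 173, 166, 151, 129, 103, 117, 119, 121, 118, 118, 119, 115, 115, 120, 117, 118, 115, 117, 118]
215 [186, 189, 191, 190, 191, 190, 189, 188, 188, 190, 190, 188, 190, 187, 158, 185, 190, 194, 193, 194, 193, 190, 189, 189, 188, 187, 185, 187, 185, 185, 171, 155, 131, 109, 108, 114, 120, 119, 119, 116, 116, 118, 119, 118, 118, 116, 115, 117]
230 [148, 150, 150, 149, 146, 150, 152, 155, 150, 152, 150, 149, 154, 152, 145, 164, 185, 188, 192, 191, 191, 192, 188, 189, 187, 187, 183, 185, 182, 185, 177, 159, 140, 121, 115, 142, 149, 145, 151, 148, 148, 151, 147, 148, 146, 145, 145, 145]
238 [150, 148, 146, 146, 153, 149, 149, 147, 147, 149, 151, 151, 150, 149, 145, 145, 184, 190, 190, 190, 190, 190, 185, 187, 187, 184, 184, 180, 182, 180, 179, 161, 145, 126, 126, 141, 144, 144, 144, 142, 142, 144, 144, 145, 145, 146, 147, 148]
```

View pics/z1.png

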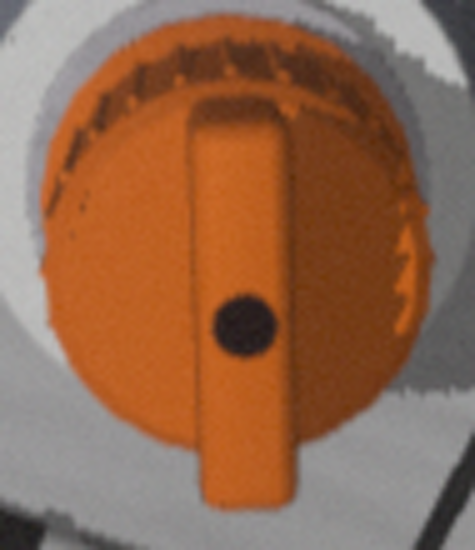

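Run:
```python
from h import *
p=dict(np.load("v1.npz"))
P=[onz(p,u,184.5)[:2] for u in([283,164.5],[302.2,164.5],[285.2,241],[304.2,241])]
c=sum(P)/4; a=(P[0]+P[1]-P[2]-P[3])/2; print(np.round(P,1).tolist(),c,np.linalg.norm(a),np.arctan2(a[1],a[0]),np.linalg.norm(P[0]-P[1]))
d=onz(p,[294,205],185);print("dot",d)
t=manip.camera("top"); s=manip.camera("scene")
for q,n in((t,"top"),(s,"scene")):
    print(n,proj(q,[*c,171]).round(1),[ (np.round(x["xy"],1).tolist(),round(x["conf"],2)) for x in manip.place_of(q,"nut_grip")])
o,v=ray(p,[290,196.8]); print("wrist net@171",onz(p,[290,196.8],171))
```

```text
[[573.5, 141.5], [578.2, 129.7], [524.0, 120.1], [529.0, 107.8]] [551.17149699 124.79211766] 53.89017974078596 0.41399488867278306 12.695292747263942
dot [550.63153183 124.35364302 185.        ]
top [310.5 212.3] [([308.2, 212.2], 0.62)]
scene [306.3 185. ] [([308.2, 184.4], 0.92), ([347.6, 210.8], 0.61), ([318.1, 203.7], 0.53)]
wrist net@171 [551.88871359 127.42029581 171.        ]
```

>>> {"api": "play_rows", "payload": {
  "moves": [
    [[-0.3, -0.003, 0.02, 0.005, 0, -0.0055, 0], [-0.3, -0.0045, 0.04, 0.0095, 0, -0.0055, 0], [-0.3, -0.0045, 0.06, 0.0095, 0, -0.0055, 0], [-0.3, -0.0045, 0.06, 0.0095, 0, -0.0055, 0], [-0.3, -0.0045, 0.06, 0.0095, 0, -0.0055, 0]]
  ]
}}

```text
time: 4.25
tool_pos: [551.3, 124.6, 237.5]
tool_rot: [-0.145, 0.144, -0.691, 0.693]
wrist_force: [0.7, -1.1, 0.7]
opening: 55.4
```

Run:
```python
from h import *
s,p=shot(); print(np.round(s["tool_pos"],1),s["opening"])
np.savez("v2.npz",**{k:p[k] for k in("fx","fy","cx","cy","k1","world_from_camera","color")})
g=pick(p,"nut_grip",np.array([551,125]),171); print(g)
cv2.imwrite("pics/w2.png",cv2.resize(p["color"][140:420,130:430],None,fx=2,fy=2)[:,:,::-1])
for z in(180,185): print(z,onz(p,g["xy"],z))
```

```text
[551.3 124.6 237.5] 55.36600835522136
{'xy': [280.2, 233.7], 'conf': 0.78}
180 [553.86743766 125.68903381 180.        ]
185 [555.48923872 126.39531084 185.        ]
```

View pics/w2.png

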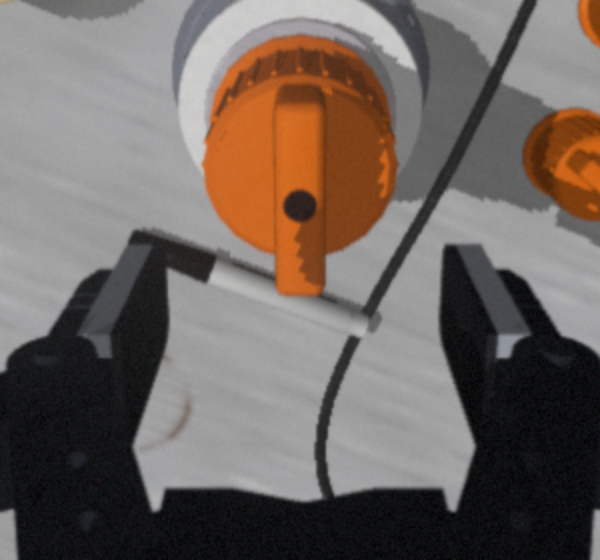

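Run:
```python
from h import *
p1=dict(np.load("v1.npz"));p=dict(np.load("v2.npz"));f=lambda u:np.array(u)/2+[130,140]
X=tri([ray(p1,[294,205]),ray(p,f([300,205]))]);print("dot tri",X)
b=tri([ray(p1,[294.8,241]),ray(p,f([300,295]))]);print("near end tri",b); a=tri([ray(p1,[292.6,164.5]),ray(p,f([300,103]))]);print("far",a)
P=[onz(p,f(u),184.5)[:2] for u in([274,103],[326,103],[276,294],[324.5,294])]
c=sum(P)/4; a=(P[0]+P[1]-P[2]-P[3])/2; print(c,np.linalg.norm(a),np.arctan2(a[1],a[0]))
s=manip.read_state();M=rot(s).as_matrix();print(M.round(3).tolist(),(M.T@(np.array([*c,171])-s["tool_pos"])).round(2))
```

```text
dot tri [549.97576792 124.0432299  182.25440382]
near end tri [526.38456947 113.80730812 184.06737855]
far [575.2587859  135.19551579 180.12932174]
[551.54374859 124.74918154] 53.81327015715747 0.41294555248280157
[[-0.916, 0.005, 0.402], [-0.402, -0.002, -0.916], [-0.004, -1.0, 0.004]] [ 0.64 68.38 -0.32]
```

>>> {"api": "play_rows", "payload": {
  "moves": [
    [[-0.3, 0.0003, 0.03, 0, 0, 0, 0], [-0.3, 0.0003, 0.055, 0, 0, 0, 0], [-0.3, 0.0003, 0.0675, 0, 0, 0, 0], [-0.3, 0.0003, 0.0675, 0, 0, 0, 0], [0.2, 0.0003, 0.0675, 0, 0, 0, 0]]
  ]
}}

```text
time: 4.77
tool_pos: [552.2, 124.7, 173.0]
tool_rot: [-0.147, 0.143, -0.691, 0.693]
wrist_force: [0.9, 0.2, 0.6]
opening: 45.3
```

>>> {"api": "play_rows", "payload": {
  "moves": [
    [[0.5, 0, 0, 0, 0, 0, 0], [0.6, 0, 0, 0, 0, 0, 0], [0.6, 0, 0, 0, 0, 0, 0], [0.6, 0, 0, 0, 0, 0, 0], [0.6, 0, 0, 0, 0, 0, 0]]
  ]
}}

```text
time: 5.18
tool_pos: [552.4, 124.7, 173.6]
tool_rot: [-0.147, 0.143, -0.691, 0.693]
wrist_force: [0.5, -0.4, 0.2]
opening: 17.0
```

```bash
cat >> h.py <<'E'
def rep(n=None):
    s=manip.read_state(); print("t",round(float(s["time"]),2),"pos",np.round(s["tool_pos"],1),"F",np.round(s["wrist_force"],2),"T",np.round(s["wrist_torque"],3),"j6",round(float(s["joints"][5]),3),"op",round(float(s["opening"]),1))
    M=rot(s).as_matrix(); print("yaw",round(float(np.arctan2(M[1,2],M[0,2])),3))
    if n:
        p=manip.camera("scene"); np.save(n,p["color"])
        cs=manip.cut_out(p,"bar_nut"); 
        for c in cs:
            if abs(c["xy"][0]-305)<10: 
                ys,xs=np.nonzero(c["pixels"]); print("mask n",len(ys),"rows",ys.min(),ys.max(),"cols",xs.min(),xs.max(),"xy",np.round(c["xy"],1))
E
python3 - <<'E'
from h import *
rep("s0.npy")
p=manip.camera("wrist"); save(p,"w3")
E
```

```text
t 5.18 pos [552.4 124.7 173.6] F [ 0.48 -0.42  0.25] T [-0.023 -0.001  0.009] j6 1.336 op 17.0
yaw -1.157
mask n 1090 rows 177 223 cols 291 320 xy [308. 204.]
```

View pics/w3.png

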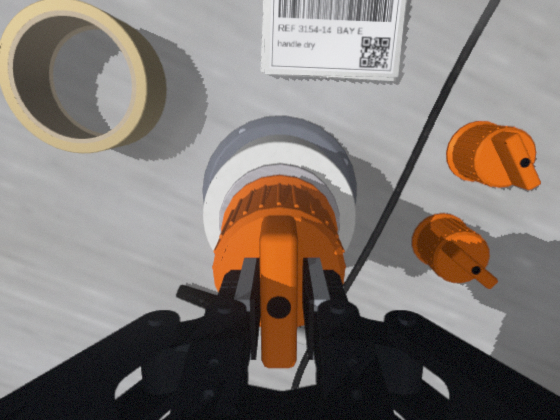

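Bar is centred between the pads at (278,290), with the marker behind at (195,295) and clear of them. Now turning backward with the loose 17 mm cage so the nut is free to drop.

>>> {"api": "play_rows", "payload": {
  "moves": [
    [[0.6, 0, 0, 0, 0, -0.008, 0], [0.6, 0, 0, 0, 0, -0.016, 0], [0.6, 0, 0, 0, 0, -0.024, 0], [0.6, 0, 0, 0, 0, -0.032, 0], [0.6, 0, 0, 0, 0, -0.032, 0]]
  ]
}}

```text
time: 5.75
tool_pos: [552.2, 124.7, 173.2]
tool_rot: [-0.216, 0.213, -0.673, 0.675]
wrist_force: [0.1, 0.3, 0.1]
opening: 17.3
```

```bash
python3 -c "
from h import *
rep('s1.npy')"
```

```text
t 5.75 pos [552.2 124.7 173.2] F [0.11 0.27 0.13] T [ 0.029  0.058 -0.008] j6 1.133 op 17.3
yaw -0.954
mask n 1097 rows 178 224 cols 291 321 xy [306.4 202.9]
```

>>> {"api": "play_rows", "payload": {
  "moves": [
    [[0.6, 0, 0, 0, 0, -0.007, 0], [0.6, 0, 0, 0, 0, -0.014, 0], [0.6, 0, 0, 0, 0, -0.019, 0], [0.6, 0, 0, 0, 0, -0.019, 0], [0.6, 0, 0, 0, 0, -0.019, 0]]
  ]
}}

```text
time: 6.27
tool_pos: [552.2, 124.7, 173.1]
tool_rot: [-0.254, 0.251, -0.659, 0.662]
wrist_force: [-0.3, -0.1, -0.4]
opening: 17.2
```

```bash
python3 -c "
from h import *
rep('s2.npy')
p=manip.camera('wrist');save(p,'w4');np.save('w4.npy',p['color'])"
```

```text
t 6.27 pos [552.2 124.7 173.1] F [-0.34 -0.12 -0.45] T [ 0.055  0.004 -0.015] j6 1.02 op 17.2
yaw -0.841
mask n 1081 rows 178 223 cols 291 321 xy [306.7 201.4]
```

>>> {"api": "play_rows", "payload": {
  "moves": [
    [[0.6, 0, 0, 0, 0, -0.007, 0], [0.6, 0, 0, 0, 0, -0.014, 0], [0.6, 0, 0, 0, 0, -0.019, 0], [0.6, 0, 0, 0, 0, -0.019, 0], [0.6, 0, 0, 0, 0, -0.019, 0]]
  ]
}}

```text
time: 6.83
tool_pos: [552.2, 124.7, 173.1]
tool_rot: [-0.292, 0.29, -0.643, 0.646]
wrist_force: [-0.6, 0.3, 0.2]
opening: 16.7
```

```bash
python3 -c "
from h import *
rep('s3.npy')"
```

```text
t 6.83 pos [552.2 124.7 173.1] F [-0.56  0.33  0.23] T [ 0.08   0.014 -0.027] j6 0.901 op 16.7
yaw -0.723
```

```bash
cat >> h.py <<'E'
def om(a):
    a=a.astype(int); m=(a[:,:,0]>110)&(a[:,:,0]-a[:,:,2]>70); m=m[165:245,285:325]
    r=np.nonzero(m[:,8:20].sum(1)>8)[0]; return r.min()+165,r.max()+165,int(m.sum())
def topr(a,n=None):
    b=a.astype(int); return [int(x) for x in np.nonzero((b[200:240,305,0]-b[200:240,305,2])>60)[0]+200][-1:]
E
python3 -c "
from h import *
for i in range(4):
    a=np.load(f's{i}.npy'); print(om(a),[topr(a)])
a=[np.load(f's{i}.npy')[150:250,270:345] for i in(0,3)]
cv2.imwrite('pics/s03.png',np.hstack([cv2.resize(x,None,fx=5,fy=5)[:,:,::-1] for x in a]))
"
```

```text
(np.int64(191), np.int64(221), 1118) [[223]]
(np.int64(191), np.int64(220), 1110) [[223]]
(np.int64(191), np.int64(220), 1116) [[223]]
(np.int64(191), np.int64(220), 1128) [[223]]
```

View pics/s03.png

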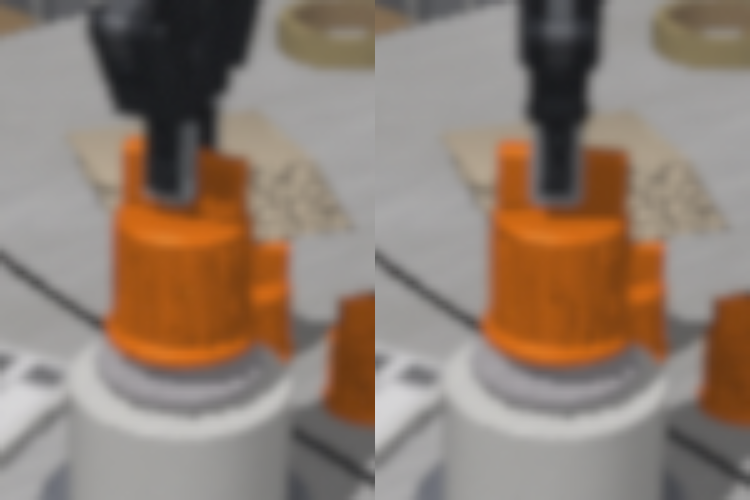

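Crops of the first and current scene views show the bar turning with the fingers, with the flange still at row 223, so the nut has not dropped. Continuing.

>>> {"api": "play_rows", "payload": {
  "moves": [
    [[0.6, 0, 0, 0, 0, -0.007, 0], [0.6, 0, 0, 0, 0, -0.014, 0], [0.6, 0, 0, 0, 0, -0.019, 0], [0.6, 0, 0, 0, 0, -0.019, 0], [0.6, 0, 0, 0, 0, -0.019, 0]]
  ]
}}

```text
time: 7.35
tool_pos: [552.2, 124.8, 173.2]
tool_rot: [-0.33, 0.327, -0.625, 0.628]
wrist_force: [-0.5, 0.5, 0.7]
opening: 17.4
```

```bash
sed -i 's/        cs=manip.cut_out.*/        print("flange",topr(p["color"]),om(p["color"])); return/' h.py; python3 -c "
from h import *
rep('s4.npy')"
```

```text
t 7.35 pos [552.2 124.8 173.2] F [-0.46  0.55  0.71] T [ 0.157  0.03  -0.026] j6 0.783 op 17.4
yaw -0.605
flange [223] (np.int64(191), np.int64(220), 1124)
```

>>> {"api": "play_rows", "payload": {
  "moves": [
    [[0.6, 0, 0, 0, 0, -0.007, 0], [0.6, 0, 0, 0, 0, -0.014, 0], [0.6, 0, 0, 0, 0, -0.019, 0], [0.6, 0, 0, 0, 0, -0.019, 0], [0.6, 0, 0, 0, 0, -0.019, 0]]
  ]
}}

```text
time: 7.82
tool_pos: [552.2, 124.8, 173.1]
tool_rot: [-0.366, 0.363, -0.604, 0.607]
wrist_force: [0.6, 1.5, 0.1]
opening: 17.1
```

```bash
python3 -c "
from h import *
rep('s5.npy')"
```

```text
t 7.82 pos [552.2 124.8 173.1] F [0.61 1.46 0.06] T [ 0.229  0.017 -0.032] j6 0.666 op 17.1
yaw -0.487
flange [222] (np.int64(190), np.int64(220), 1124)
```

>>> {"api": "play_rows", "payload": {
  "moves": [
    [[0.6, 0, 0, 0, 0, -0.007, 0], [0.6, 0, 0, 0, 0, -0.014, 0], [0.6, 0, 0, 0, 0, -0.019, 0], [0.6, 0, 0, 0, 0, -0.019, 0], [0.6, 0, 0, 0, 0, -0.019, 0]]
  ]
}}

```text
time: 8.28
tool_pos: [552.2, 124.8, 173.2]
tool_rot: [-0.401, 0.398, -0.582, 0.585]
wrist_force: [0.1, 2.6, 0.9]
opening: 17.2
```

```bash
python3 -c "
from h import *
rep('s6.npy')
p=manip.camera('wrist');a=np.load('s6.npy')[150:250,270:345]
cv2.imwrite('pics/m6.png',np.hstack([cv2.resize(a,(375,420))[:,:,::-1],p['color'][:,130:430][:,:,::-1]]))"
```

```text
t 8.28 pos [552.2 124.8 173.2] F [0.05 2.61 0.91] T [0.372 0.058 0.007] j6 0.549 op 17.2
yaw -0.37
flange [222] (np.int64(180), np.int64(220), 1125)
```

View pics/m6.png

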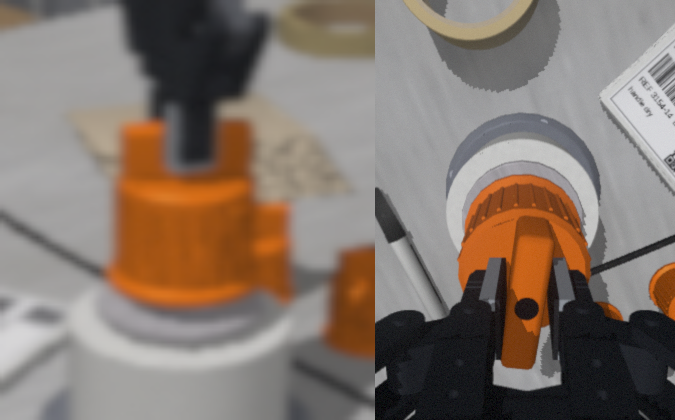

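Bar is at (522,290), lagging the pads by about 0.1 rad, and not dropped. A side force of 2.6 N has built up, so I'll release briefly to let it relax.

>>> {"api": "play_rows", "payload": {
  "moves": [
    [[0.4, 0, 0, 0, 0, 0, 0], [0.4, 0, 0, 0, 0, 0, 0], [0.4, 0, 0, 0, 0, 0, 0], [0.4, 0, 0, 0, 0, 0, 0], [0.4, 0, 0, 0, 0, 0, 0]]
  ]
}}

```text
time: 8.8
tool_pos: [552.2, 124.8, 173.2]
tool_rot: [-0.401, 0.398, -0.582, 0.585]
wrist_force: [-0.3, -0.6, -0.8]
opening: 25.8
```

```bash
python3 -c "
from h import *
rep('s7.npy')
p=manip.camera('wrist');save(p,'w7');np.savez('v7.npz',**{k:p[k] for k in('fx','fy','cx','cy','k1','world_from_camera','color')})
for k,z in(('nut_grip',171),('bar_nut',98)):
  d=pick(p,k,np.array([551,125]),z); print(k,d and (d,onz(p,d['xy'],z)))
M=cv2.HoughCircles(cv2.medianBlur(p['color'][:,:,0],5),cv2.HOUGH_GRADIENT,1,50,param1=80,param2=12,minRadius=8,maxRadius=16);print(M)
c=p['color'].astype(int).max(2)[280:330,255:300]; ys,xs=np.nonzero(c<60); print(xs.mean()+255 if len(xs) else 0,ys.mean()+280 if len(xs) else 0,len(xs))
"
```

```text
t 8.8 pos [552.2 124.8 173.2] F [-0.3  -0.63 -0.79] T [-0.031 -0.037 -0.034] j6 0.548 op 25.8
yaw -0.37
flange [223] (np.int64(181), np.int64(221), 1110)
nut_grip ({'xy': [272.9, 285.5], 'conf': 0.81}, array([549.55862768, 125.72279525, 171.        ]))
bar_nut ({'xy': [278.7, 228.8], 'conf': 0.83}, array([551.24699684, 124.07776614,  98.        ]))
[[[446.5 103.5  15.4]
  [430.5 161.5   9.6]
  [270.5 307.5  10.6]
  [395.5  86.5   9.6]
  [289.5 227.5  10.6]
  [434.5  54.5   8.4]]]
269.4569190600522 307.9582245430809 383
```

```bash
python3 -c "
from h import *
p=dict(np.load('v7.npz'));print('dot',onz(p,[269.6,307.6],185), onz(p,[269.6,307.6],182))
cv2.imwrite('pics/z7.png',cv2.resize(p['color'][190:400,190:370],None,fx=2.8,fy=2.8,interpolation=cv2.INTER_CUBIC)[:,:,::-1])"
```

```text
dot [548.05682592 124.54465054 185.        ] [547.33376549 122.93176047 182.        ]
```

View pics/z7.png

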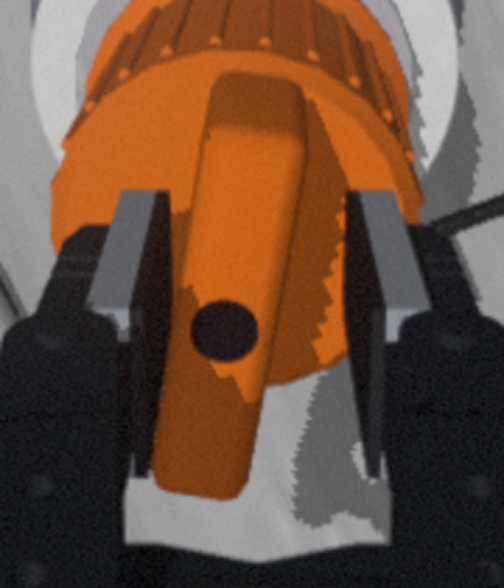

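The nut sits about 3 mm to the left of the pads' middle (232 against 258 in the crop), so the rotation centre is off. I'll shift about 2.4 mm and cage it again.

>>> {"api": "play_rows", "payload": {
  "moves": [
    [[0.4, 0.0006, 0, -0.0024, 0, 0, 0], [0.4, 0.0006, 0, -0.0024, 0, 0, 0], [0.6, 0.0006, 0, -0.0024, 0, 0, 0], [0.6, 0.0006, 0, -0.0024, 0, 0, 0], [0.6, 0.0006, 0, -0.0024, 0, 0, 0]]
  ]
}}

```text
time: 9.42
tool_pos: [549.8, 125.1, 173.2]
tool_rot: [-0.401, 0.398, -0.582, 0.585]
wrist_force: [-0.7, -0.4, 0.8]
opening: 16.9
```

>>> {"api": "play_rows", "payload": {
  "moves": [
    [[0.6, 0, 0, 0, 0, -0.006, 0], [0.6, 0, 0, 0, 0, -0.012, 0], [0.6, 0, 0, 0, 0, -0.016, 0], [0.6, 0, 0, 0, 0, -0.016, 0], [0.6, 0, 0, 0, 0, -0.016, 0]]
  ]
}}

```text
time: 9.83
tool_pos: [549.8, 125.1, 173.2]
tool_rot: [-0.429, 0.427, -0.561, 0.564]
wrist_force: [0.7, 0.4, -0.1]
opening: 16.9
```

```bash
python3 -c "
from h import *
rep('s8.npy')"
```

```text
t 9.83 pos [549.8 125.1 173.2] F [ 0.69  0.37 -0.07] T [-0.015  0.057 -0.007] j6 0.45 op 16.9
yaw -0.27
flange [226] (np.int64(184), np.int64(224), 1162)
```

```bash
python3 -c "
from h import *
p=manip.camera('scene')
for z in(98,89,80): print(z,proj(p,[550,125,z])[1].round(1),proj(p,[550,125,z+87])[1].round(1))
print(topr(p['color']),om(p['color']))
a=p['color'][150:250,270:345]; p=manip.camera('wrist')
cv2.imwrite('pics/m9.png',np.hstack([cv2.resize(a,(375,420))[:,:,::-1],p['color'][:,130:430][:,:,::-1]]))"
```

```text
98 215.5 179.1
89 219.0 183.1
80 222.6 186.9
[226] (np.int64(184), np.int64(224), 1164)
```

View pics/m9.png

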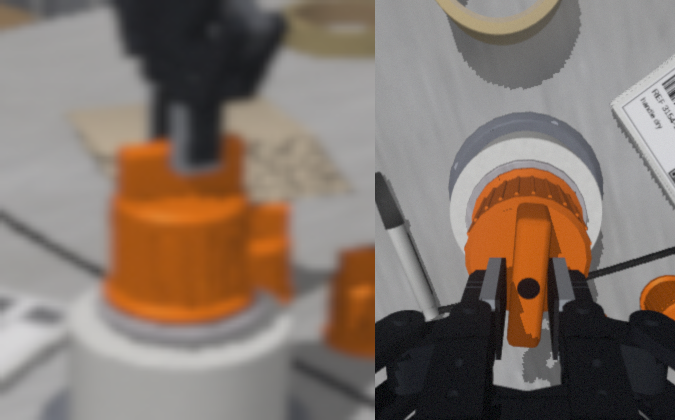

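Flange and bar top went down by 3.5 px, which is about 9 mm. The bar at (527,275) is well centred, so the nut has dropped. Now lower 10 mm and turn clockwise.

>>> {"api": "play_rows", "payload": {
  "moves": [
    [[0.6, 0, 0.005, 0, 0, 0.012, 0], [0.6, 0, 0.01, 0, 0, 0.027, 0], [0.6, 0, 0.01, 0, 0, 0.042, 0], [0.6, 0, 0.01, 0, 0, 0.055, 0], [0.6, 0, 0.01, 0, 0, 0.065, 0]]
  ]
}}

```text
time: 10.4
tool_pos: [549.8, 125.1, 163.1]
tool_rot: [-0.305, 0.302, -0.637, 0.64]
wrist_force: [0.3, 0.3, 0.1]
opening: 17.2
```

```bash
python3 -c "
from h import *
rep('s9.npy')"
```

```text
t 10.4 pos [549.8 125.1 163.1] F [0.29 0.25 0.11] T [ 0.064 -0.021  0.042] j6 0.863 op 17.2
yaw -0.683
flange [227] (np.int64(195), np.int64(224), 1091)
```

>>> {"api": "play_rows", "payload": {
  "moves": [
    [[0.6, 0, 0, 0, 0, 0.012, 0], [0.6, 0, 0.0005, 0, 0, 0.027, 0], [0.6, 0, 0.001, 0, 0, 0.042, 0], [0.6, 0, 0.0015, 0, 0, 0.057, 0], [0.6, 0, 0.002, 0, 0, 0.064, 0]]
  ]
}}

```text
time: 10.87
tool_pos: [549.9, 125.1, 161.3]
tool_rot: [-0.169, 0.165, -0.686, 0.688]
wrist_force: [0.2, -0.2, 2.0]
opening: 17.1
```

```bash
python3 -c "
from h import *
rep('s10.npy')"
```

```text
t 10.87 pos [549.9 125.1 161.3] F [ 0.17 -0.25  2.03] T [-0.011 -0.022 -0.012] j6 1.273 op 17.1
yaw -1.093
flange [227] (np.int64(196), np.int64(225), 1116)
```

>>> {"api": "play_rows", "payload": {
  "moves": [
    [[0.6, 0, 0, 0, 0, 0.012, 0], [0.6, 0, 0.0005, 0, 0, 0.027, 0], [0.6, 0, 0.001, 0, 0, 0.042, 0], [0.6, 0, 0.0015, 0, 0, 0.057, 0], [0.6, 0, 0.002, 0, 0, 0.064, 0]]
  ]
}}

```text
time: 11.33
tool_pos: [550.0, 125.1, 159.4]
tool_rot: [-0.028, 0.023, -0.706, 0.707]
wrist_force: [0.7, -0.0, 1.2]
opening: 17.3
```

```bash
python3 -c "
from h import *
rep('s11.npy')"
```

```text
t 11.33 pos [550.  125.1 159.4] F [ 0.74 -0.05  1.16] T [0.017 0.064 0.036] j6 1.679 op 17.3
yaw -1.499
flange [228] (np.int64(197), np.int64(226), 1087)
```

>>> {"api": "play_rows", "payload": {
  "moves": [
    [[0.6, 0, 0, 0, 0, 0.012, 0], [0.6, 0, 0.0005, 0, 0, 0.027, 0], [0.6, 0, 0.001, 0, 0, 0.042, 0], [0.6, 0, 0.0015, 0, 0, 0.057, 0], [0.6, 0, 0.002, 0, 0, 0.064, 0]]
  ]
}}

```text
time: 11.8
tool_pos: [550.1, 125.1, 157.6]
tool_rot: [0.115, -0.119, -0.697, 0.698]
wrist_force: [0.1, 0.5, 2.7]
opening: 17.3
```

```bash
python3 -c "
from h import *
rep('s12.npy')
p=manip.camera('wrist');save(p,'w12')"
```

```text
t 11.8 pos [550.1 125.1 157.6] F [0.11 0.48 2.69] T [-0.02   0.046  0.068] j6 2.084 op 17.3
yaw -1.904
flange [229] (np.int64(198), np.int64(227), 1075)
```

>>> {"api": "play_rows", "payload": {
  "moves": [
    [[0.6, 0, 0, 0, 0, 0.01, 0], [0.6, 0, 0, 0, 0, 0.02, 0], [0.6, 0, 0.0005, 0, 0, 0.032, 0], [0.6, 0, 0.0005, 0, 0, 0.032, 0], [0.6, 0, 0.0005, 0, 0, 0.032, 0]]
  ]
}}

```text
time: 12.32
tool_pos: [550.0, 125.1, 156.9]
tool_rot: [0.181, -0.186, -0.683, 0.683]
wrist_force: [-0.1, -0.2, -0.3]
opening: 16.7
```

```bash
python3 -c "
from h import *
rep('s13.npy')"
```

```text
t 12.32 pos [550.  125.1 156.9] F [-0.14 -0.16 -0.34] T [ 0.006  0.052 -0.004] j6 2.276 op 16.7
yaw -2.096
flange [228] (np.int64(197), np.int64(227), 1067)
```

>>> {"api": "play_rows", "payload": {
  "moves": [
    [[0.6, 0, 0, 0, 0, 0.01, 0], [0.6, 0, 0, 0, 0, 0.02, 0], [0.6, 0, 0.0005, 0, 0, 0.028, 0], [0.6, 0, 0.0005, 0, 0, 0.028, 0], [0.6, 0, 0.0005, 0, 0, 0.028, 0]]
  ]
}}

```text
time: 12.78
tool_pos: [550.0, 125.1, 156.4]
tool_rot: [-0.239, 0.244, 0.665, -0.664]
wrist_force: [-0.1, -0.4, -1.1]
opening: 17.0
```

```bash
python3 -c "
from h import *
rep('s14.npy')"
```

```text
t 12.78 pos [550.  125.1 156.4] F [-0.14 -0.44 -1.13] T [-0.049  0.055  0.066] j6 2.448 op 17.0
yaw -2.268
flange [229] (np.int64(197), np.int64(227), 1061)
```

Nut turned about 1.75 rad so far. Small steps from here.

>>> {"api": "play_rows", "payload": {
  "moves": [
    [[0.6, 0, 0, 0, 0, 0.006, 0], [0.6, 0, 0, 0, 0, 0.012, 0], [0.6, 0, 0.0005, 0, 0, 0.02, 0], [0.6, 0, 0.0005, 0, 0, 0.02, 0], [0.6, 0, 0.0005, 0, 0, 0.02, 0]]
  ]
}}

```text
time: 13.25
tool_pos: [550.0, 125.1, 155.8]
tool_rot: [-0.28, 0.284, 0.649, -0.648]
wrist_force: [-0.5, -0.6, -1.5]
opening: 17.1
```

```bash
python3 -c "
from h import *
rep('s15.npy')"
```

```text
t 13.25 pos [550.  125.1 155.8] F [-0.5  -0.58 -1.54] T [-0.036  0.1    0.083] j6 2.571 op 17.1
yaw -2.391
flange [229] (np.int64(197), np.int64(227), 1064)
```

>>> {"api": "play_rows", "payload": {
  "moves": [
    [[0.6, 0, 0, 0, 0, 0.005, 0], [0.6, 0, 0, 0, 0, 0.01, 0], [0.6, 0, 0.0004, 0, 0, 0.016, 0], [0.6, 0, 0.0004, 0, 0, 0.016, 0], [0.6, 0, 0.0004, 0, 0, 0.016, 0]]
  ]
}}

```text
time: 13.72
tool_pos: [550.0, 125.1, 155.4]
tool_rot: [-0.311, 0.315, 0.634, -0.634]
wrist_force: [-0.1, 0.3, -1.1]
opening: 17.2
```

```bash
python3 -c "
from h import *
rep('s16.npy')
p=manip.camera('wrist');np.savez('v16.npz',**{k:p[k] for k in('fx','fy','cx','cy','k1','world_from_camera','color')})"
```

```text
t 13.72 pos [550.  125.1 155.4] F [-0.06  0.33 -1.06] T [-0.033  0.086  0.059] j6 2.669 op 17.2
yaw -2.489
flange [229] (np.int64(197), np.int64(227), 1057)
```

>>> {"api": "play_rows", "payload": {
  "moves": [
    [[0.6, 0, 0, 0, 0, 0.005, 0], [0.6, 0, 0, 0, 0, 0.01, 0], [0.6, 0, 0.0004, 0, 0, 0.016, 0], [0.6, 0, 0.0004, 0, 0, 0.016, 0], [0.6, 0, 0.0004, 0, 0, 0.016, 0]]
  ]
}}

```text
time: 14.23
tool_pos: [550.0, 125.0, 155.0]
tool_rot: [-0.342, 0.346, 0.618, -0.617]
wrist_force: [-0.1, 0.4, -2.9]
opening: 16.9
```

```bash
python3 -c "
from h import *
rep('s17.npy')"
```

```text
t 14.23 pos [550. 125. 155.] F [-0.07  0.38 -2.91] T [-0.02   0.132  0.085] j6 2.768 op 16.9
yaw -2.588
flange [229] (np.int64(196), np.int64(227), 1050)
```

>>> {"api": "play_rows", "payload": {
  "moves": [
    [[0.6, 0, 0, 0, 0, 0.005, 0], [0.6, 0, 0.0005, 0, 0, 0.01, 0], [0.6, 0, 0.001, 0, 0, 0.016, 0], [0.6, 0, 0.001, 0, 0, 0.016, 0], [0.6, 0, 0.001, 0, 0, 0.016, 0]]
  ]
}}

```text
time: 14.7
tool_pos: [550.1, 125.1, 154.3]
tool_rot: [-0.372, 0.376, 0.601, -0.599]
wrist_force: [0.0, -0.5, 1.8]
opening: 17.1
```

```bash
python3 -c "
from h import *
rep('s18.npy')
p=manip.camera('wrist');np.savez('v18.npz',**{k:p[k] for k in('fx','fy','cx','cy','k1','world_from_camera','color')})
a=np.load('s18.npy')[150:250,270:345]
cv2.imwrite('pics/m18.png',np.hstack([cv2.resize(a,(375,420),interpolation=cv2.INTER_CUBIC)[:,:,::-1],p['color'][:,130:430][:,:,::-1]]))"
```

```text
t 14.7 pos [550.1 125.1 154.3] F [ 0.05 -0.48  1.85] T [-0.037  0.095  0.029] j6 2.866 op 17.1
yaw -2.686
flange [230] (np.int64(196), np.int64(228), 1040)
```

View pics/m18.png

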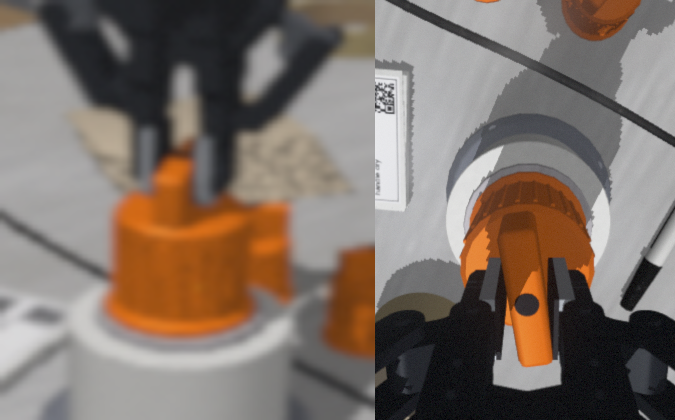

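Scene crop: the flange is down at row 230 with the nut nearly on the roll. The bar lags the pads by about 0.13 rad, and joint 6 is near its limit. I'll let go, turn the open fingers back by half a turn around the bar, and take it again.

>>> {"api": "play_rows", "payload": {
  "moves": [
    [[-0.5, 0, 0, 0, 0, 0, 0], [-1, 0, 0, 0, 0, 0, 0], [-1, 0, 0, 0, 0, 0, 0], [-1, 0, 0, 0, 0, 0, 0], [-1, 0, 0, 0, 0, 0, 0]]
  ]
}}

```text
time: 15.22
tool_pos: [550.1, 125.0, 154.2]
tool_rot: [-0.372, 0.376, 0.601, -0.599]
wrist_force: [-0.2, -0.5, -0.0]
opening: 76.0
```

>>> {"api": "play_rows", "payload": {
  "moves": [
    [[-1, 0, -0.002, 0, 0, 0, 0], [-1, 0, -0.005, 0, 0, 0, 0], [-1, 0, -0.005, 0, 0, 0, 0], [-1, 0, -0.005, 0, 0, 0, 0], [-1, 0, -0.005, 0, 0, 0, 0]]
  ]
}}

```text
time: 15.63
tool_pos: [550.1, 125.1, 159.3]
tool_rot: [-0.372, 0.376, 0.601, -0.599]
wrist_force: [0.3, 0.4, -0.2]
opening: 85.4
```

```bash
python3 -c "
from h import *
rep('s19.npy')
p=manip.camera('wrist');np.savez('v19.npz',**{k:p[k] for k in('fx','fy','cx','cy','k1','world_from_camera','color')})"
```

```text
t 15.63 pos [550.1 125.1 159.3] F [ 0.27  0.36 -0.2 ] T [ 0.041  0.025 -0.017] j6 2.866 op 85.4
yaw -2.686
flange [230] (np.int64(196), np.int64(228), 1135)
```

>>> {"api": "play_rows", "payload": {
  "moves": [
    [[-1, 0, 0, 0, 0, -0.0198, 0], [-1, 0, 0, 0, 0, -0.0396, 0], [-1, 0, 0, 0, 0, -0.0594, 0], [-1, 0, 0, 0, 0, -0.0792, 0], [-1, 0, 0, 0, 0, -0.099, 0]]
  ]
}}

```text
time: 16.15
tool_pos: [550.0, 125.1, 159.1]
tool_rot: [0.168, -0.173, -0.686, 0.686]
wrist_force: [-0.3, -0.4, -0.0]
opening: 85.4
```

>>> {"api": "play_rows", "payload": {
  "moves": [
    [[-1, 0, 0, 0, 0, -0.0198, 0], [-1, 0, 0, 0, 0, -0.0396, 0], [-1, 0, 0, 0, 0, -0.0594, 0], [-1, 0, 0, 0, 0, -0.0792, 0], [-1, 0, 0, 0, 0, -0.099, 0]]
  ]
}}

```text
time: 16.57
tool_pos: [549.9, 125.1, 158.9]
tool_rot: [-0.051, 0.047, -0.705, 0.706]
wrist_force: [-0.4, 0.3, 0.5]
opening: 85.5
```

>>> {"api": "play_rows", "payload": {
  "moves": [
    [[-1, 0, 0, 0, 0, -0.0198, 0], [-1, 0, 0, 0, 0, -0.0396, 0], [-1, 0, 0, 0, 0, -0.0594, 0], [-1, 0, 0, 0, 0, -0.0792, 0], [-1, 0, 0, 0, 0, -0.099, 0]]
  ]
}}

```text
time: 16.98
tool_pos: [549.9, 125.1, 158.8]
tool_rot: [-0.265, 0.262, -0.655, 0.658]
wrist_force: [-0.2, 0.7, 0.3]
opening: 85.4
```

>>> {"api": "play_rows", "payload": {
  "moves": [
    [[-1, 0, 0, 0, 0, -0.0198, 0], [-1, 0, 0, 0, 0, -0.0396, 0], [-1, 0, 0, 0, 0, -0.0594, 0], [-1, 0, 0, 0, 0, -0.0792, 0], [-1, 0, 0, 0, 0, -0.099, 0]]
  ]
}}

```text
time: 17.4
tool_pos: [549.9, 125.1, 158.7]
tool_rot: [-0.453, 0.451, -0.542, 0.545]
wrist_force: [1.0, -0.1, -0.7]
opening: 85.0
```

>>> {"api": "play_rows", "payload": {
  "moves": [
    [[-1, 0, 0, 0, 0, -0.0198, 0], [-1, 0, 0, 0, 0, -0.0396, 0], [-1, 0, 0, 0, 0, -0.0594, 0], [-1, 0, 0, 0, 0, -0.0792, 0], [-1, 0, 0, 0, 0, -0.099, 0]]
  ]
}}

```text
time: 17.82
tool_pos: [549.9, 125.1, 158.6]
tool_rot: [0.598, -0.597, 0.376, -0.38]
wrist_force: [0.2, 0.0, 0.6]
opening: 85.2
```

```bash
python3 -c "
from h import *
rep('s20.npy')
p=manip.camera('wrist');np.savez('v20.npz',**{k:p[k] for k in('fx','fy','cx','cy','k1','world_from_camera','color')})
cv2.imwrite('pics/z20.png',cv2.resize(p['color'][170:410,160:400],(600,600),interpolation=cv2.INTER_CUBIC)[:,:,::-1])"
```

```text
t 17.82 pos [549.9 125.1 158.6] F [0.23 0.04 0.62] T [-0.036 -0.004  0.002] j6 -0.262 op 85.2
yaw 0.442
flange [230] (np.int64(196), np.int64(228), 1135)
```

View pics/z20.png

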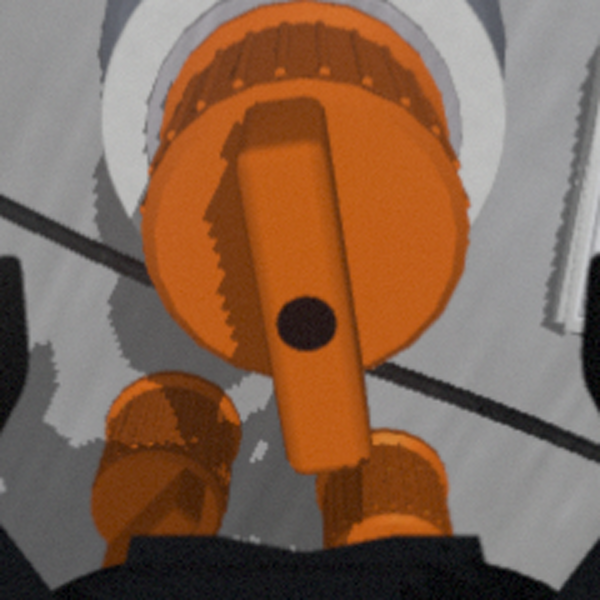

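```bash
python3 -c "
from h import *
p=dict(np.load('v20.npz'));f=lambda u:np.array(u)/2.5+[160,170]
P=[onz(p,f(u),167)[:2] for u in([239,152],[329,148],[289,472],[370,463])]
c=sum(P)/4; a=(P[0]+P[1]-P[2]-P[3])/2; print(c,np.linalg.norm(a),np.arctan2(a[1],a[0])-np.pi/2, np.linalg.norm(P[0]-P[1]))"
```

```text
[550.35485787 125.79442583] 52.7799367877782 0.580877587119967 12.693219873525972
```

The half turn back went cleanly. The bar centre is at (550.4,125.8) and the bar still lags 0.14 rad, as predicted. Align, cage, then turn clockwise in small steps.

>>> {"api": "play_rows", "payload": {
  "moves": [
    [[-0.3, 0, 0.003, 0, 0, -0.014, 0], [0.3, 0, 0.003, 0, 0, -0.014, 0], [0.6, 0, 0.003, 0, 0, -0.014, 0], [0.6, 0, 0.003, 0, 0, -0.014, 0], [0.6, 0, 0.003, 0, 0, -0.014, 0]]
  ]
}}

```text
time: 18.33
tool_pos: [549.9, 125.0, 155.8]
tool_rot: [0.613, -0.612, 0.352, -0.356]
wrist_force: [0.1, 1.0, -0.4]
opening: 26.1
```

>>> {"api": "play_rows", "payload": {
  "moves": [
    [[0.6, 0, 0, 0, 0, 0, 0], [0.6, 0, 0, 0, 0, 0, 0], [0.6, 0, 0, 0, 0, 0.004, 0], [0.6, 0, 0, 0, 0, 0.01, 0], [0.6, 0, 0, 0, 0, 0.014, 0]]
  ]
}}

```text
time: 18.75
tool_pos: [549.9, 125.1, 155.8]
tool_rot: [0.596, -0.595, 0.379, -0.383]
wrist_force: [0.1, 1.2, 0.0]
opening: 16.9
```

```bash
python3 -c "
from h import *
rep('s21.npy')"
```

```text
t 18.75 pos [549.9 125.1 155.8] F [0.09 1.2  0.01] T [ 0.106 -0.018  0.073] j6 -0.252 op 16.9
yaw 0.433
flange [230] (np.int64(196), np.int64(228), 1049)
```

>>> {"api": "play_rows", "payload": {
  "moves": [
    [[0.6, 0, 0, 0, 0, 0.005, 0], [0.6, 0, 0, 0, 0, 0.01, 0], [0.6, 0, 0, 0, 0, 0.013, 0], [0.6, 0, 0, 0, 0, 0.013, 0], [0.6, 0, 0, 0, 0, 0.013, 0]]
  ]
}}

```text
time: 19.22
tool_pos: [549.8, 125.1, 155.6]
tool_rot: [0.58, -0.579, 0.403, -0.407]
wrist_force: [0.1, -0.6, -2.1]
opening: 17.3
```

```bash
python3 -c "
from h import *
rep('s22.npy')"
```

```text
t 19.22 pos [549.8 125.1 155.6] F [ 0.09 -0.58 -2.14] T [0.065 0.035 0.126] j6 -0.17 op 17.3
yaw 0.351
flange [230] (np.int64(196), np.int64(228), 1045)
```

>>> {"api": "play_rows", "payload": {
  "moves": [
    [[0.6, 0, 0.0005, 0, 0, 0.004, 0], [0.6, 0, 0.0005, 0, 0, 0.007, 0], [0.6, 0, 0.0005, 0, 0, 0.01, 0], [0.6, 0, 0.0005, 0, 0, 0.01, 0], [0.6, 0, 0.0005, 0, 0, 0.01, 0]]
  ]
}}

```text
time: 19.68
tool_pos: [549.9, 125.1, 155.3]
tool_rot: [0.567, -0.566, 0.421, -0.425]
wrist_force: [-0.7, 0.3, 2.1]
opening: 17.2
```

```bash
python3 -c "
from h import *
rep('s23.npy')"
```

```text
t 19.68 pos [549.9 125.1 155.3] F [-0.74  0.29  2.08] T [0.01  0.11  0.226] j6 -0.107 op 17.2
yaw 0.288
flange [230] (np.int64(196), np.int64(228), 1047)
```

The torque has risen to 0.23 N·m, well over the 0.1 running torque, so the nut is against the stop. Back off the pads within the cage, open, and check the height.

>>> {"api": "play_rows", "payload": {
  "moves": [
    [[0.6, 0, 0, 0, 0, -0.008, 0], [0.6, 0, 0, 0, 0, -0.016, 0], [0, 0, 0, 0, 0, -0.018, 0], [-1, 0, 0, 0, 0, -0.018, 0], [-1, 0, 0, 0, 0, -0.018, 0]]
  ]
}}

```text
time: 20.15
tool_pos: [549.9, 125.1, 155.3]
tool_rot: [0.59, -0.589, 0.389, -0.393]
wrist_force: [-0.2, 0.8, 0.8]
opening: 52.7
```

```bash
python3 -c "
from h import *
rep('s24.npy')
def edge(a):
    a=a.astype(float); d=(a[:,:,0]-a[:,:,2]); out=[]
    for c in range(299,312):
        col=d[205:240,c]; hi=np.median(col[:8]); lo=np.median(col[-3:]); h=(hi+lo)/2
        i=np.nonzero(col>h)[0].max(); out.append(205+i+(col[i]-h)/(col[i]-col[i+1]))
    return np.median(out)
p=manip.camera('scene')
for z in(98,89,82,81,80,79): print(z,proj(p,[550,125,z])[1].round(2),end=' ')
print()
for i in list(range(0,5))+list(range(7,25)): print(i,round(edge(np.load(f's{i}.npy')),2),end='; ')
"
```

```text
t 20.15 pos [549.9 125.1 155.3] F [-0.23  0.77  0.78] T [ 0.034  0.033 -0.012] j6 -0.219 op 52.7
yaw 0.4
flange [230] (np.int64(196), np.int64(228), 1147)
98 215.48 89 219.05 82 221.8 81 222.19 80 222.58 79 222.97 
0 222.98; 1 222.82; 2 222.78; 3 222.69; 4 222.71; 7 223.39; 8 226.46; 9 226.75; 10 227.56; 11 228.21; 12 228.86; 13 228.6; 14 228.93; 15 229.1; 16 229.26; 17 229.5; 18 229.77; 19 229.75; 20 229.75; 21 229.74; 22 229.79; 23 229.92; 24 229.95;
```

The flange edge moved 7.05 px against the 7.1 expected for 98 → 80 mm, so the nut is home. Retreat upward.

>>> {"api": "play_rows", "payload": {
  "moves": [
    [[-1, 0, 0, 0, 0, 0, 0], [-1, 0, 0, 0, 0, 0, 0], [-1, 0, -0.02, 0, 0, 0, 0], [-1, 0, -0.05, 0, 0, 0, 0], [-1, 0, -0.08, 0, 0, 0, 0]]
  ]
}}

```text
time: 20.67
tool_pos: [549.0, 125.2, 235.6]
tool_rot: [0.589, -0.589, 0.389, -0.392]
wrist_force: [0.2, -0.2, 1.0]
opening: 85.1
```

>>> {"api": "play_rows", "payload": {
  "moves": [
    [[-1, 0, -0.03, 0, 0, 0, 0], [-1, 0, -0.06, 0, 0, 0, 0], [-1, 0, -0.06, 0, 0, 0, 0], [-1, 0, -0.06, 0, 0, 0, 0], [-1, 0, -0.06, 0, 0, 0, 0]]
  ]
}}

```text
time: 21.08
tool_pos: [548.7, 125.3, 294.9]
tool_rot: [0.589, -0.589, 0.39, -0.392]
wrist_force: [0.0, -1.4, -0.7]
opening: 85.2
```

```bash
python3 -c "
from h import *
rep('s25.npy')
p=manip.camera('scene');t=manip.camera('top');w=manip.camera('wrist')
for k in('tape_roll','marker','sheets'):
    for q in(p,t): print(k,[onz(q,d['xy'],0).round(0).tolist() for d in manip.place_of(q,k)][:1],end=' ')
d=pick(w,'nut_grip',np.array([550,125]),153); print(d and onz(w,d['xy'],153))
a=p['color'][150:250,270:345]
cv2.imwrite('pics/fin.png',np.hstack([cv2.resize(a,(315,420),interpolation=cv2.INTER_CUBIC)[:,:,::-1],w['color'][:,80:480][:,:,::-1]]))"
```

```text
t 21.08 pos [548.7 125.3 294.9] F [ 0.02 -1.36 -0.69] T [ 0.007 -0.053  0.009] j6 -0.219 op 85.2
yaw 0.399
flange [230] (np.int64(196), np.int64(228), 1150)
tape_roll [[579.0, 278.0, 0.0]] tape_roll [[576.0, 287.0, 0.0]] marker [[423.0, 115.0, 0.0]] marker [[440.0, 101.0, 0.0]] sheets [[688.0, 141.0, 0.0]] sheets [] [548.29827812 125.6130161  153.        ]
```

```bash
python3 -c "
from h import *
print(manip.close_job())"
```

```text
the job is handed in; nothing more can be done
None
```

I turned the nut back about 0.8 rad inside a loose 17 mm finger cage until it dropped. Then I ran it clockwise about 2.3 rad, letting go and retaking the bar once, until it stopped. I released it, raised the arm clear and handed the job in at 21 s.

**Checks that agreed**
- **Drop:** the nut's lower edge fell about 3.5 px in the scene view, which is about 9 mm.
- **Home:** the same edge moved 7.05 px in total, against 7.1 px expected for 98 → 80 mm. It did not move when I let go.
- **Torque:** the highest reading at rest was 0.23 N·m at the stop, well under the 0.45 N·m limit.
- **Bystanders:** the tape roll, marker and label sheets read within about 9 mm of their starting places, which is within network noise.

**Checks that failed or disagreed**
- **Grasp centre:** my first estimate was about 2 mm off. It built up a 2.6 N side force, and I corrected it on the way.
- **Plate not seen directly:** plate travel is inferred from the nut's height and the torque rise. The picture limit blocked viewing the last image.
- **Sheets:** they were not found in the final top view, only in the scene view.

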